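Snap the lid of the dropper-bottle case shut all round

ROBOT

A 7-joint arm with a two-finger parallel gripper is mounted at the origin on the work surface. World frame = base frame: x ahead of the robot, y to its left, z up, the work surface at z = 0. Lengths are in m, angles in rad, forces in N, time in s.
With the tool pointing down it reaches from about 0.35 to 0.9 m from the base axis. Payload 7.2 kg.
Tool frame: the origin (TCP) lies midway between the tips of the shut fingers; the grasp point (between the pads) lies 19 mm behind it; z points along the fingers, y is the line along which they close (so a half turn about z gives the same grasp; the last joint's range is limited). The gripper opens to 85 mm and grips with 20 to 120 N. Pads are 22 mm wide; open, the fingers measure 114 mm over their backs; the gripper's body (76 mm by 85 mm) begins 54 mm behind the grasp point. The pads swing forward as they close: fully open they stand 13 mm farther back than shut.
Start: joints at [-1.396, 0.411, -0.013, 1.596, 0.006, 1.134, -0.082], TCP at [0.15, 0.607, 0.231] pointing down, gripper open.
Joint ranges: [-2.95, 2.95], [-0.29, 1.99], [-1.47, 1.44], [0.14, 2.54], [-1.03, 4.17], [0.13, 1.85], [-2.86, 2.86]. Speed limits (rad/s): [2.39, 2.39, 3.01, 3.01, 3.14, 3.14, 3.14].

INTERFACE

Orientations are given as a 3x3 rotation matrix whose columns are the frame's x, y, z axes.
In Python, from cell import ctrl gives the robot as it stands. The module is installed in compiled form; this text tells all that it offers.
- The arm moves only by the tool jog_arm, never from a script. Its argument "steps" is a list that holds one entry, the list of rows, each a list of 4 numbers: the shift along the world's x, y, z in m, then the turn about the world's z in rad. A call has 1 to 5 rows; each row is the pose to reach, as a shift and turn from the pose commanded when the call began; what a row does not reach only later rows make up. A row lasts 1/8 s, in which the tool goes at most 62.5 mm and 10.7 degrees, less where a joint would pass 70% of its speed; a pose out of reach is approached as far as the arm can. A call with a gripper value outside its range is refused whole. "claw" is the closure, from -1 (fully open) to 1 (shut), set as the call begins (left out, the last holds). The fingers move at their own pace and stop on an object; the grip force is fixed at half the most. Time passes only in rows, so rows that repeat a pose let the fingers close. It gives the time, the measured TCP pose, the force, the opening and the grip force at its end, in the units of the state.
- ctrl.observe(): the state, without advancing time (a new reading comes with each control period).
- ctrl.read_camera(name): name is "side" or "top" or "wrist"; returns a dict with "frame" (420x560x3 uint8, red, green, blue), "mtx" (3x3 intrinsics, pixels), "pose" (4x4, takes a point from camera to world coordinates). Camera axes: x right, y up, looking along -z (the intrinsics and any distortion apply to the point x, -y, -z); pixel columns grow to the right and rows downward; lengths in m; the calibration is good to about 2 mm. A picture is of the moment at which its call begins. There is no depth.
- ctrl.close_job(): hands the job in; it is judged then, once.
The state is a dict: "time": time; "joint_pos": joint angles; "dq": joint speeds; "effort": joint torques, N m; "eef_pos": TCP position; "eef_rot": TCP orientation; "contact_force": force on the tool from outside, world axes, zero at the start; "moment": the same for the moment, N m; "width": opening from 0.0 (shut) to 1.0 (fully open); "finger_force": force on a finger pad.
Only numpy, scipy, OpenCV 4.12 (cv2) and the standard library are available. Lean on these libraries where they do the work, as an engineer would, in place of code of your own. Each camera call takes 0.05 s, during which the arm holds its last target. There are 200 camera calls.

TASK

The white lid on the blue case of dropper bottles is on, but not snapped shut: the edge section along each of its four sides still stands up. With the fingertips, press the sections down one after another until all four have clicked shut and lie flush. Only press: do not lift, tip or push away the case, and leave the bottles and the jar beside it alone.

Things in the scene. Friction and masses are not known exactly. Their poses are not given: they have to be found in the camera images.
- case: Loose blue case, 0.6 to 0.85 kg, walls 212 x 162 mm. Origin: centre of underside; x the long way, z up. Its white lid, 222 (x) x 172 (y) x 5 mm, has its top 80 mm above the table. Middle panel (142 x 92 mm) and 40 mm square corners are rigid; between the corners each side has one 40 mm wide edge section, hinged on the panel, sprung up until snapped shut.
- edge_near (a joint): Lid edge section, short side, towards the case's own -x: 89 x 39 x 5 mm, 14 mm lip on its outer line. Value = tilt in rad: 0 shut and flush, 0.38 fully sprung up (outer line 15 mm high). Snap: on its press point it resists with up to about 10 N; below 0.14 it jumps shut and stays (8 N to raise it again); released above, it springs up. Starts at 0.38.
- press_near (a point): The place to press on that edge section: middle of its length, on its top face, 26 mm out from its hinge line (97 mm from the case's centre line when shut). It rides with the section: 80 mm above the work surface when shut, about 89 mm when sprung up.
- edge_far (a joint): Lid edge section, short side, towards the case's own +x: 89 x 39 x 5 mm, 14 mm lip on its outer line. Value = tilt in rad: 0 shut and flush, 0.38 fully sprung up (outer line 15 mm high). Snap: on its press point it resists with up to about 10 N; below 0.14 it jumps shut and stays (8 N to raise it again); released above, it springs up. Starts at 0.38.
- press_far (a point): The place to press on that edge section: middle of its length, on its top face, 26 mm out from its hinge line (97 mm from the case's centre line when shut). It rides with the section: 80 mm above the work surface when shut, about 89 mm when sprung up.
- edge_left (a joint): Lid edge section, long side, towards the case's own +y: 139 x 39 x 5 mm, 14 mm lip on its outer line. Value = tilt in rad: 0 shut and flush, 0.38 fully sprung up (outer line 15 mm high). Snap: on its press point it resists with up to about 10 N; below 0.14 it jumps shut and stays (8 N to raise it again); released above, it springs up. Starts at 0.38.
- press_left (a point): The place to press on that edge section: middle of its length, on its top face, 26 mm out from its hinge line (72 mm from the case's centre line when shut). It rides with the section: 80 mm above the work surface when shut, about 89 mm when sprung up.
- edge_right (a joint): Lid edge section, long side, towards the case's own -y: 139 x 39 x 5 mm, 14 mm lip on its outer line. Value = tilt in rad: 0 shut and flush, 0.38 fully sprung up (outer line 15 mm high). Snap: on its press point it resists with up to about 10 N; below 0.14 it jumps shut and stays (8 N to raise it again); released above, it springs up. Starts at 0.38.
- press_right (a point): The place to press on that edge section: middle of its length, on its top face, 26 mm out from its hinge line (72 mm from the case's centre line when shut). It rides with the section: 80 mm above the work surface when shut, about 89 mm when sprung up.
- bottle_a: Loose amber glass dropper bottle with a black collar and a rubber bulb, 34 mm wide, 106 mm tall, 70 g, standing beside the case's left (+y) long side, at least 45 mm clear of the lid. Origin: centre of the underside, z up. Leave it alone.
- bottle_b: Loose amber glass dropper bottle with a black collar and a rubber bulb, 34 mm wide, 106 mm tall, 70 g, standing beyond the case's far (+x) short side, at least 45 mm clear of the lid. Origin: centre of the underside, z up. Leave it alone.
- jar: Loose low jar with a black lid, 48 mm wide, 60 mm tall, 120 g, standing beside the case's right (-y) long side, at least 40 mm clear of the lid. Origin: centre of the underside, z up. Leave it alone.

How it is judged:
At the end, for the whole second after the job is handed in: All four edge sections are snapped shut (each tilt under 0.05 rad); the case stands flat and at rest on the work surface within 40 mm of where it was; both bottles and the jar stand upright within 30 mm of where they were (value of joint each of edge_near, edge_far, edge_left, edge_right below 0.05 rad and height (world z) of case below 0.006 m and angle between case's own z axis and vertical below 0.05 rad and distance of case from where it was at the start of the episode below 0.04 m and linear speed of case below 0.02 m/s and distance of each of bottle_a, bottle_b, jar from where it was at the start of the episode below 0.03 m and angle between each of bottle_a, bottle_b, jar's own z axis and vertical below 0.15 rad); the robot touches nothing.
It fails at once if the case is lifted more than 12 mm or tipped more than 0.12 rad (height (world z) of case above 0.012 m or angle between case's own z axis and vertical above 0.12 rad).
It fails at once if the case is pushed more than 40 mm from its place (distance of case from where it was at the start of the episode above 0.04 m).
It fails at once if a bottle or the jar is lifted, knocked over or pushed more than 30 mm (distance of any of bottle_a, bottle_b, jar from where it was at the start of the episode above 0.03 m or angle between any of bottle_a, bottle_b, jar's own z axis and vertical above 0.4 rad).
It also fails if it takes over 42 s, if anything falls off the work surface, if the arm or the gripper's body presses on something with over 40 N, if the wrist force passes 120 N, or if a joint passes its speed limit or range.

## Working session

There is one attempt and no reset: what is moved stays moved. The work goes in short steps, Python scripts to look and compute and a tool call to move; the robot and the scene stay as the last step left them, time stands still between calls to the robot, and variables do not carry over. Pictures are saved under pics/ and viewed, at most 10 in all, crops included, and the job is handed in when it is done.

Besides the shell and the picture viewer there is one more tool, called as name([rows], argument=value, ...), one row to a line, values as JSON. jog_arm: Moves the arm, as the interface text tells. Its arguments: {"type":"object","properties":{"steps":{"type":"array"},"claw":{"type":"number"}},"required":["steps"]}

```bash
mkdir -p pics; cat > h.py <<'E'
import cv2,numpy as np
from cell import ctrl
def snap(n,f):
    d=ctrl.read_camera(n); cv2.imwrite('pics/'+f,d['frame'][:,:,::-1]); np.savez('pics/'+f+'.npz',m=d['mtx'],p=d['pose']); return d
def w(f,u,v,z):
    d=np.load('pics/'+f+'.npz'); r=np.linalg.inv(d['m'])@[u,v,1]; r=d['p'][:3,:3]@[r[0],-r[1],-r[2]]; o=d['p'][:3,3]
    return o+r*(z-o[2])/r[2]
E
python3 - <<'E'
from h import *
snap('top','t1.png');snap('side','s1.png')
s=ctrl.observe();print({k:np.round(v,3) for k,v in s.items()})
E
```

```text
{'time': np.float64(0.1), 'joint_pos': array([-1.396,  0.412, -0.013,  1.597,  0.006,  1.134, -0.082]), 'dq': array([ 0.   , -0.002, -0.   , -0.001,  0.   , -0.   , -0.002]), 'effort': array([ 4.0000e-03, -6.0184e+01,  6.8500e-01, -3.0008e+01,  1.4000e-02,
        7.0000e-03, -0.0000e+00]), 'eef_pos': array([0.15 , 0.606, 0.231]), 'eef_rot': array([[-0.971,  0.24 , -0.   ],
       [ 0.24 ,  0.971, -0.001],
       [-0.   , -0.001, -1.   ]]), 'contact_force': array([-0.621, -0.142,  0.375]), 'moment': array([0.03 , 0.008, 0.001]), 'finger_force': np.float64(0.0), 'width': np.float64(1.001)}
```

View pics/t1.png

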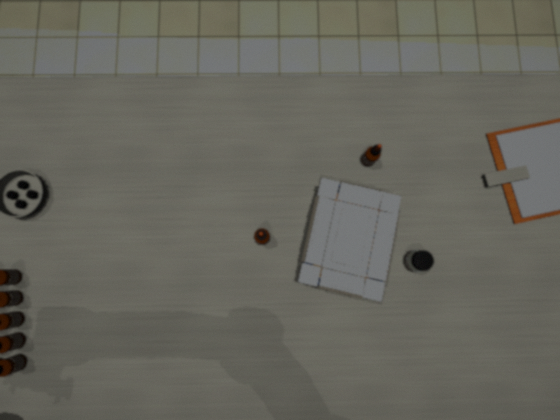

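View pics/s1.png

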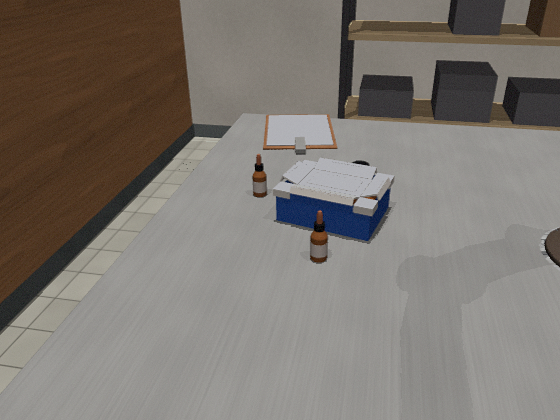

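```bash
python3 - <<'E'
from h import *
i=cv2.imread('pics/t1.png')[165:315,285:445]
cv2.imwrite('pics/t1c.png',cv2.resize(cv2.convertScaleAbs(i,alpha=1.5),None,fx=4,fy=4,interpolation=cv2.INTER_CUBIC))
for u,v in [(320,178),(400,195),(383,301),(300,283)]: print(w('t1.png',u,v,.08).round(3))
E
```

```text
[ 0.676 -0.023  0.08 ]
[ 0.638 -0.189  0.08 ]
[ 0.422 -0.141  0.08 ]
[0.46  0.024 0.08 ]
```

View pics/t1c.png

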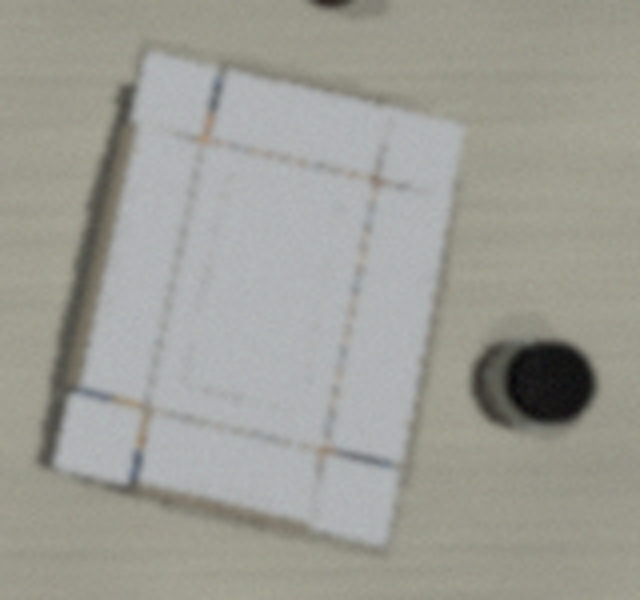

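The crop shows the lid with its outer corners at about (148,50), (463,122), (385,548) and (58,467). The panel corners are at (206,138), (376,182), (325,451) and (147,408), and the jar is well to the right.

```bash
python3 - <<'E'
from h import *
P=lambda L:np.array([w('t1.png',285+a/4-.4,165+b/4-.4,.08)[:2] for a,b in L])
o=P([(148,50),(463,122),(385,548),(58,467)]);p=P([(206,138),(376,182),(325,451),(147,408)])
# template: case frame (far-left, far-right, near-right, near-left)
T=np.array([(1,1),(1,-1),(-1,-1),(-1,1)])
q=np.vstack([o,p]);t=np.vstack([T*[.111,.086],T*[.071,.046]])
c=q.mean(0);H=t.T@(q-c);a=np.arctan2(H[0,1]-H[1,0],H[0,0]+H[1,1])
R=np.array([[np.cos(a),-np.sin(a)],[np.sin(a),np.cos(a)]])
print(c,a,(q-c-t@R.T).round(3))
for n,v in dict(near=(-.097,0),far=(.097,0),left=(0,.072),right=(0,-.072)).items(): print(n,(c+R@v).round(4))
for n,u,v,z in[('a',262,236,.1),('b',376,148,.1),('jar',422,260,.06)]:print(n,w('t1.png',u,v,z).round(3))
r=ctrl.observe()['eef_rot'];print('tool y angle',np.arctan2(r[1,1],r[0,1]))
E
```

```text
[ 0.5495739  -0.08173832] -0.2430859363714971 [[-0.    -0.001]
 [ 0.001  0.002]
 [ 0.     0.001]
 [ 0.001 -0.003]
 [ 0.001 -0.001]
 [-0.001  0.001]
 [-0.     0.   ]
 [ 0.     0.   ]]
near [ 0.4554 -0.0584]
far [ 0.6437 -0.1051]
left [ 0.5669 -0.0119]
right [ 0.5322 -0.1516]
a [0.554 0.099 0.1  ]
b [ 0.734 -0.139  0.1  ]
jar [ 0.503 -0.233  0.06 ]
tool y angle 1.3280434416628224
```

jog_arm([
  [[0.03,-0.045,0,0],[0.06,-0.09,0,0],[0.09,-0.135,0,0],[0.12,-0.18,0,0],[0.15,-0.225,0,0]],
], claw=1)

```text
time: 0.72
eef_pos: [0.301, 0.3799, 0.2311]
eef_rot: [[-0.971, 0.24, -0.0], [0.24, 0.971, -0.0], [0.0, -0.0, -1.0]]
contact_force: [0.8, -0.0, 0.6]
width: -0.0
finger_force: 0.0
```

jog_arm([
  [[0.03,-0.045,0,0],[0.06,-0.09,0,0],[0.09,-0.135,0,0],[0.12,-0.18,0,0],[0.15,-0.225,0,0]],
])

```text
time: 1.35
eef_pos: [0.4509, 0.1551, 0.2313]
eef_rot: [[-0.971, 0.24, 0.0], [0.24, 0.971, 0.0], [-0.0, 0.0, -1.0]]
contact_force: [1.1, -0.7, -0.5]
width: -0.003
finger_force: 0.0
```

jog_arm([
  [[0.03,-0.042,0,0],[0.06,-0.085,0,0],[0.09,-0.127,0,0],[0.116,-0.167,-0.03,0],[0.116,-0.167,-0.08,0]],
])

```text
time: 1.98
eef_pos: [0.5689, -0.0148, 0.1516]
eef_rot: [[-0.969, 0.246, 0.005], [0.246, 0.969, -0.002], [-0.005, -0.001, -1.0]]
contact_force: [-0.6, 0.9, -0.8]
width: 0.002
finger_force: 0.0
```

jog_arm([
  [[0,0,-0.03,0],[0,0,-0.045,0],[0,0,-0.05,0],[0,0,-0.05,0]],
])

```text
time: 2.48
eef_pos: [0.5668, -0.0102, 0.102]
eef_rot: [[-0.971, 0.24, 0.001], [0.24, 0.971, 0.0], [-0.001, 0.0, -1.0]]
contact_force: [-0.8, -0.4, 0.2]
width: 0.0
finger_force: 0.0
```

```bash
python3 - <<'E'
from h import *
a=snap('top','t2.png')['frame'][165:315,265:425,::-1];b=snap('side','s2.png')['frame'][120:270,240:430,::-1]
f=lambda i:cv2.resize(cv2.convertScaleAbs(i,alpha=1.4),(400,int(400*i.shape[0]/i.shape[1])))
a,b=f(a),f(b);b=cv2.copyMakeBorder(b,0,a.shape[0]-b.shape[0],0,0,0)
cv2.imwrite('pics/c2.png',np.hstack([a,b]))
E
```

```text
(no output)
```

View pics/c2.png

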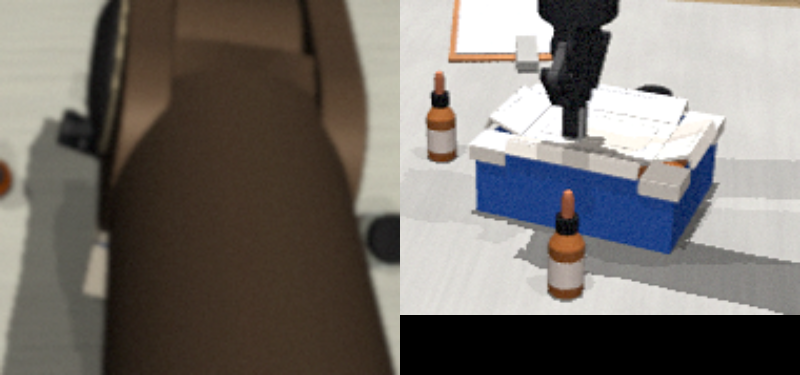

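The right half (side view) shows the shut fingertips at about (575,135), just above the middle of the left section. I'll press there.

jog_arm([
  [[0,0,-0.006,0],[0,0,-0.012,0],[0,0,-0.017,0],[0,0,-0.021,0],[0,0,-0.023,0]],
])

```text
time: 3.2
eef_pos: [0.5663, -0.0103, 0.0795]
eef_rot: [[-0.971, 0.241, -0.0], [0.241, 0.971, 0.001], [0.0, 0.001, -1.0]]
contact_force: [-9.1, 0.5, 30.8]
width: 0.002
finger_force: 15.1
```

jog_arm([
  [[0,0,0.04,0],[0.025,-0.03,0.05,0],[0.065,-0.08,0.05,0],[0.077,-0.095,0.04,0],[0.077,-0.095,0.024,0]],
])

```text
time: 3.82
eef_pos: [0.6433, -0.1073, 0.1012]
eef_rot: [[-0.97, 0.243, -0.0], [0.243, 0.97, -0.001], [0.0, -0.001, -1.0]]
contact_force: [-0.1, -0.4, 0.3]
width: -0.001
finger_force: 0.0
```

jog_arm([
  [[0,0,-0.006,0],[0,0,-0.012,0],[0,0,-0.017,0],[0,0,-0.021,0],[0,0,-0.023,0]],
])

```text
time: 4.45
eef_pos: [0.6428, -0.1041, 0.0797]
eef_rot: [[-0.971, 0.239, -0.001], [0.239, 0.971, 0.001], [0.001, 0.001, -1.0]]
contact_force: [-6.0, 2.9, 17.2]
width: -0.0
finger_force: 8.4
```

jog_arm([
  [[0,0,0.04,0],[-0.04,-0.017,0.05,0],[-0.09,-0.038,0.05,0],[-0.111,-0.047,0.04,0],[-0.111,-0.047,0.024,0]],
])

```text
time: 5.08
eef_pos: [0.5312, -0.1529, 0.1035]
eef_rot: [[-0.97, 0.242, 0.001], [0.242, 0.97, 0.0], [-0.001, 0.001, -1.0]]
contact_force: [0.5, 0.1, -0.1]
width: 0.0
finger_force: 0.0
```

jog_arm([
  [[0,0,-0.006,0],[0,0,-0.012,0],[0,0,-0.017,0],[0,0,-0.022,0],[0,0,-0.024,0]],
])

```text
time: 5.7
eef_pos: [0.533, -0.1519, 0.0796]
eef_rot: [[-0.971, 0.24, 0.0], [0.24, 0.971, 0.001], [-0.0, 0.001, -1.0]]
contact_force: [-5.1, 1.8, 20.9]
width: 0.002
finger_force: 10.3
```

jog_arm([
  [[0,0,0.04,0],[-0.03,0.037,0.05,0],[-0.065,0.08,0.05,0],[-0.077,0.094,0.04,0],[-0.077,0.094,0.024,0]],
])

```text
time: 6.32
eef_pos: [0.455, -0.0562, 0.1034]
eef_rot: [[-0.971, 0.237, 0.001], [0.237, 0.971, 0.001], [-0.001, 0.001, -1.0]]
contact_force: [0.5, -0.2, 0.5]
width: 0.0
finger_force: 0.0
```

jog_arm([
  [[0,0,-0.006,0],[0,0,-0.012,0],[0,0,-0.017,0],[0,0,-0.022,0],[0,0,-0.024,0]],
])

```text
time: 6.95
eef_pos: [0.4555, -0.0586, 0.0795]
eef_rot: [[-0.971, 0.241, -0.0], [0.241, 0.971, 0.0], [0.0, 0.0, -1.0]]
contact_force: [-6.3, 0.5, 24.5]
width: 0.0
finger_force: 12.4
```

Now I'll lift clear and check.

jog_arm([
  [[0,0,0.05,0],[0,0,0.11,0],[-0.02,0.05,0.15,0],[-0.04,0.1,0.15,0],[-0.06,0.15,0.15,0]],
])

```text
time: 7.58
eef_pos: [0.3951, 0.0933, 0.2303]
eef_rot: [[-0.971, 0.241, 0.003], [0.241, 0.971, 0.001], [-0.002, 0.002, -1.0]]
contact_force: [0.7, 0.8, -0.3]
width: -0.001
finger_force: 0.0
```

jog_arm([
  [[-0.03,0.045,0,0],[-0.06,0.09,0,0],[-0.09,0.135,0,0],[-0.12,0.18,0,0],[-0.15,0.225,0,0]],
])

```text
time: 8.2
eef_pos: [0.2444, 0.3181, 0.2296]
eef_rot: [[-0.971, 0.241, 0.001], [0.241, 0.971, 0.001], [-0.0, 0.001, -1.0]]
contact_force: [1.1, 1.3, 0.6]
width: -0.0
finger_force: 0.0
```

```bash
python3 - <<'E'
from h import *
a=snap('top','t3.png')['frame'][140:320,245:445,::-1];b=snap('side','s3.png')['frame'][120:270,240:430,::-1]
f=lambda i:cv2.resize(cv2.convertScaleAbs(i,alpha=1.4),(400,int(400*i.shape[0]/i.shape[1])),interpolation=2)
a,b=f(a),f(b);b=cv2.copyMakeBorder(b,0,a.shape[0]-b.shape[0],0,0,0)
cv2.imwrite('pics/c3.png',np.hstack([a,b]))
E
```

```text
(no output)
```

View pics/c3.png

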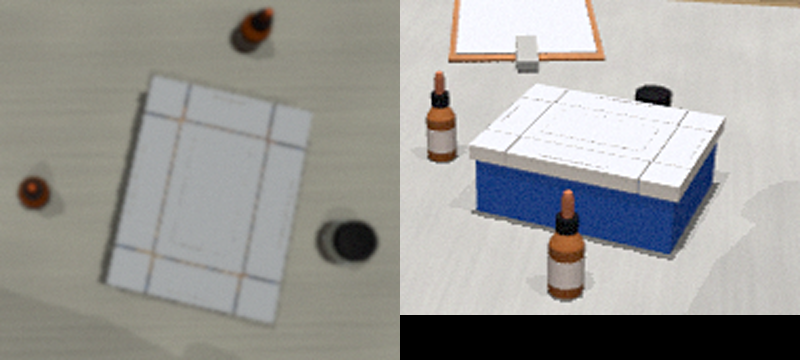

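All four sections lie flush: in the side view the lid is flat from (470,150) to (725,120). The case, bottles and jar haven't moved.

```bash
python3 -c "
from cell import ctrl
print(ctrl.close_job())"
```

```text
the job is handed in; nothing more can be done
None
```

I pressed all four lid sections shut and the final images show them lying flush, with the case, bottles and jar visibly unmoved; the job was handed in at about 8 s, but the hand-in returned no verdict.

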